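# Pack the mending kit and pin the tote shut

### The job

Pack the mending kit for the trolley: put every thread reel, the button pot and the box of thread that lie on the ironing board into the grey tote, as many of them as there are. Then fold the plain lid leaf (the one with the staple) fully shut, fold the leaf with the slotted tongue shut over it so that the staple stands through the slot, and slide the locking pin from the robot's side through the staple, right up to its grip, and leave it there. Leave the tape roll, the spray bottle and the jar where they are, and keep the arm clear of the chain that hangs from the ceiling just to the robot's left: stay low on that side.

Things in the scene. Friction and masses are not known exactly. Their poses are not given: they have to be found in the camera images.
- tote: open grey plastic tote, fixed on the board: 200 mm (its x) by 192 mm (its y), rim 66 mm above the board, 4 mm walls, floor 4 mm up, 192 x 184 mm and 62 mm deep inside. Origin in the middle of its underside; x points roughly away from the robot, y to the left, z up. Two lid leaves hinge on the rims at y = +96 and -96 mm, each covering half the mouth; shut, their top is 72 mm above the board
- plain_leaf (a joint): angle of the plain leaf (204 mm along x, 95 mm wide, 6 mm thick; hinged on the left, +y rim) in rad: 0 shut, level; pi/2 upright; 1.7 to 2.0 at the start, leaning outwards (stop at 2.05). Stiff friction hinge: it stays where it is left and takes 1 to 3 N at the free edge to fold. A steel staple stands on its outer face
- tongue_leaf (a joint): angle of the tongue leaf (same size, stiffness and meaning; hinged on the right, -y rim). A slotted steel tongue, 23 mm wide in x and 3 mm thick, is riveted on its outer face at x = 0 and reaches 41 mm past its free edge; with both leaves shut the tongue lies on the plain leaf and the staple stands up through the slot
- plain_hinge (a point): middle of the plain leaf's hinge line, at rim height, tote x = 0, y = +96, z = 66 mm; the line runs along the tote's x
- tongue_hinge (a point): middle of the tongue leaf's hinge line, at rim height, tote x = 0, y = -96, z = 66 mm; the line runs along the tote's x
- plain_edge (a point): middle of the plain leaf's free edge, on its outer (when shut, top) face, 95 mm from the hinge line
- tongue_edge (a point): middle of the tongue leaf's free edge, on its outer (when shut, top) face, 95 mm from the hinge line
- staple_eye (a point): in the staple's eye, 10 mm above the plain leaf's outer face. The staple is a U of 5 mm round steel, 25 mm high, at x = 0 and, shut, 20 mm left of the tote's middle line. The eye is 12 mm wide (in y) and open from the leaf's face to 20 mm above it, the tongue filling the lowest 3 mm. Site axes are the leaf's, with the leaf shut parallel to the tote's; the pin passes along x
- lock_pin: locking pin lying on the board: square ribbed black grip, 50 mm long, 16 x 16 mm, and from its +x end a steel rod 6 mm in diameter and 50 mm long, the last 8 mm tapered. Origin under the grip's middle, on the surface it lies on; x runs to the point, z up; the axis is 8 mm up. 0.05 kg. Lying on the shut plain leaf its rod has the right height for the eye; the grip is too wide to pass
- pin_neck (a point): where the rod leaves the grip, on the axis, 25 mm from the pin's origin along x
- pin_tip (a point): point of the rod, on the axis, 75 mm from the pin's origin along x
- kit_thread_reel_0: reel of red sewing thread, 35 mm diameter, 46 mm high, standing on end; origin in the middle of its underside, z up the reel. Part of the kit; absent (None) in some starts
- kit_thread_reel_1: reel of blue sewing thread, 35 mm diameter, 46 mm high, standing on end; origin in the middle of its underside, z up the reel. Part of the kit; absent (None) in some starts
- kit_thread_reel_2: reel of white sewing thread, 35 mm diameter, 46 mm high, standing on end; origin in the middle of its underside, z up the reel. Part of the kit; absent (None) in some starts
- kit_button_pot: round white pot of buttons with a blue lid, 51 mm diameter, 56 mm high; origin in the middle of its underside. Part of the kit; absent (None) in some starts
- kit_thread_box: small closed cardboard box of thread, 45 mm (its x) by 70 mm (its y) by 33 mm high; origin in the middle of its underside. Part of the kit; absent (None) in some starts
- masking_tape: roll of masking tape lying flat, 100 mm diameter, 25 mm high; bystander, not part of the kit. (The ceiling chain of the goal hangs on this side, behind it: its lower end is 0.79 m above the board, at about x = 0.09, y = 0.20 m from the robot's base; a low tool or a longer reach keeps an elbow under or ahead of it)
- spray_bottle: trigger spray bottle, 61 x 127 mm, 242 mm high, standing; bystander, not part of the kit
- white_jar: round white jar, 70 mm diameter, 57 mm high; bystander, not part of the kit
There are look-alikes about, which are no part of the job. There is more than one size of the kit_button_pot; the job needs the smaller.

How it is judged:
On the way, in this order (a step that is already met when the one before it is completed fails the run):
1. all the kit that is there lies in the tote (x of kit_thread_reel_0 in the frame of tote between -0.096 and 0.096 m and y of kit_thread_reel_0 in the frame of tote between -0.092 and 0.092 m and z of kit_thread_reel_0 in the frame of tote between -0.005 and 0.033 m and x of kit_thread_reel_1 in the frame of tote between -0.096 and 0.096 m and y of kit_thread_reel_1 in the frame of tote between -0.092 and 0.092 m and z of kit_thread_reel_1 in the frame of tote between -0.005 and 0.033 m and x of kit_thread_reel_2 in the frame of tote between -0.096 and 0.096 m and y of kit_thread_reel_2 in the frame of tote between -0.092 and 0.092 m and z of kit_thread_reel_2 in the frame of tote between -0.005 and 0.033 m and x of kit_button_pot in the frame of tote between -0.096 and 0.096 m and y of kit_button_pot in the frame of tote between -0.092 and 0.092 m and z of kit_button_pot in the frame of tote between -0.005 and 0.033 m and x of kit_thread_box in the frame of tote between -0.096 and 0.096 m and y of kit_thread_box in the frame of tote between -0.092 and 0.092 m and z of kit_thread_box in the frame of tote between -0.005 and 0.033 m), for 0.2 s.
2. the plain leaf is shut over it, the tongue leaf still being open (value of joint plain_leaf below 0.06 rad and value of joint tongue_leaf above 0.3 rad), for 0.2 s.
3. the tongue leaf is shut over the plain leaf, the pin not yet being through (value of joint each of plain_leaf, tongue_leaf below 0.06 rad), for 0.2 s.
4. the pin is through the staple up to its grip (y of pin_tip in the frame of staple_eye between -0.014 and 0.014 m and z of pin_tip in the frame of staple_eye between -0.014 and 0.014 m and y of pin_neck in the frame of staple_eye between -0.014 and 0.014 m and z of pin_neck in the frame of staple_eye between -0.014 and 0.014 m and x of pin_tip in the frame of staple_eye above 0.02 m and x of pin_neck in the frame of staple_eye between -0.022 and 0 m), for 0.2 s.
At the end, for the whole second after the job is handed in: All kit items present lie on the tote's floor, both leaves are shut within 0.06 rad, and the pin rests through the staple: point 20 mm or more past the eye, grip end within 22 mm of it on the robot's side, rod ends within 14 mm of the eye's axis (all of step 1 and all of step 3 and all of step 4 and linear speed of lock_pin below 0.02 m/s); the robot touches nothing.
It fails at once if the tape roll, the spray bottle or the jar is moved more than 30 mm (distance of any of masking_tape, spray_bottle, white_jar from where it was at the start of the episode above 0.03 m).
Of kit_thread_reel_0, kit_thread_reel_1, kit_thread_reel_2, kit_button_pot, kit_thread_box only 3 to 5 are there at a start; the rules pass over those that are not, and their reading is None.
At some moment in a run one of kit_thread_reel_0, kit_thread_reel_1, kit_thread_reel_2, kit_button_pot, kit_thread_box, lock_pin may be knocked a few centimetres aside while the robot is not near it.
It also fails if it takes over 208 s, if anything falls off the work surface, if the arm or the gripper's body presses on something with over 40 N, if the wrist force passes 120 N, or if a joint passes its speed limit or range.

### The arm

A 7-joint arm with a two-finger parallel gripper is mounted at the origin on a cart in front of the work surface, level with it; the furniture and walls round the work are solid. World frame = base frame: x ahead of the robot, y to its left, z up, the work surface at z = 0. Lengths are in m, angles in rad, forces in N, time in s.
With the tool pointing down it reaches from about 0.35 to 0.9 m from the base axis. Payload 8.1 kg.
Tool frame: the origin (TCP) lies midway between the tips of the shut fingers; the grasp point (between the pads) lies 19 mm behind it; z points along the fingers, y is the line along which they close (so a half turn about z gives the same grasp; the last joint's range is limited). The gripper opens to 92 mm and grips with 3 to 60 N. Pads are 19 mm wide; open, the fingers measure 130 mm over their backs; the gripper's body (75 mm by 190 mm) begins 47 mm behind the grasp point.
Start: joints at [1.068, 0.434, 0.025, 1.573, -0.012, 1.134, -0.075], TCP at [0.243, -0.576, 0.227] pointing down, gripper open.
Joint ranges: [-2.62, 2.62], [-0.44, 2.09], [-1.27, 1.32], [0.08, 2.57], [-1.32, 4.46], [0.12, 2], [-2.74, 2.74]. Speed limits (rad/s): [2.22, 2.22, 3.01, 3.01, 3.14, 3.14, 3.14].

### API

Orientations are given as a rotation vector (axis times angle).
In Python, from cell import observe, get_image, camera_model, sign_off, recognise, silhouettes gives the robot as it stands.
- The arm moves only by the tool apply_moves, never from a script. Its argument "motion" is a list of rows, each an object of numbers: "x", "y", "z": the shift along the world's x, y, z in cm; "yaw": the turn about the world's z in degrees; "hand": the opening, from -1 (shut) to 1 (fully open), so that 0 is half open. In form: [{"x": .., "y": .., "z": .., "yaw": .., "hand": ..}, ...]. A call has 1 to 10 rows; each row is the pose to reach, as a shift and turn from the pose commanded when the call began; what a row does not reach only later rows make up. A row lasts 1/8 s, in which the tool goes at most 62.5 mm and 10.7 degrees, less where a joint would pass 70% of its speed; a pose out of reach is approached as far as the arm can. A call with a gripper value outside its range is refused whole. The fingers move at their own pace and stop on an object; "newtons" is the grip in N (left out, the last holds). Time passes only in rows, so rows that repeat a pose let the fingers close. It gives the time, the measured TCP pose, the force, the opening and the grip force at its end, in the units of the state.
- observe(): the state, without advancing time (a new reading comes with each control period).
- get_image(name): name is "scene" or "top"; returns the picture (384x512x3 uint8, blue, green, red); there is no depth.
- camera_model(name): a dict with "camera_matrix" (3x3 intrinsics, pixels), "T" (4x4, takes a point from camera to world coordinates). Camera axes: x right, y up, looking along -z (the intrinsics and any distortion apply to the point x, -y, -z); pixel columns grow to the right and rows downward; lengths in m; the calibration is good to about 2 mm. A picture is of the moment at which its call begins. camera_model takes no time and is no camera call.
- sign_off(): hands the job in; it is judged then, once.
Trained networks look in the newest picture that a camera, given by its name, has taken for a name from the list of things; names that differ only in an ending like _2 or _b are one class to them, and where a whole thing is asked for, a point or a joint stands for the part that bears it (a point fixed in the world has none). Each returns a list of dicts, best first, with "p" (0 to 1); they miss things now and then, are a little off and sometimes report something else, mostly with a low value. They report only what shows in the picture. A call takes as long as a camera call. They do not tell look-alikes from the thing itself.
- recognise(query, camera): "rect" ([left, top, right, bottom] in pixels, round what is visible of it).
- silhouettes(query, camera): "mask" (384x512 bool, what is visible of it) and "rect" ([left, top, right, bottom] in pixels, round what is visible of it).
The state is a dict: "clock": time; "joints": joint angles; "dq": joint speeds; "joint_efforts": joint torques, N m; "position": TCP position; "ee_rot": TCP orientation; "force": force on the tool from outside, world axes, zero at the start; "ft_torque": the same for the moment, N m; "width": opening from 0.0 (shut) to 1.0 (fully open); "gripper_force": force on a finger pad.
Only numpy, scipy, OpenCV 4.12 (cv2) and the standard library are available. Lean on these libraries where they do the work, as an engineer would, in place of code of your own. Each camera call takes 0.05 s, during which the arm holds its last target. There are 200 camera calls.

## Working session

There is one attempt and no reset: what is moved stays moved. The work goes in short steps, Python scripts to look and compute and a tool call to move; the robot and the scene stay as the last step left them, time stands still between calls to the robot, and variables do not carry over. Pictures are saved under pics/ and viewed, at most 14 in all, crops included, and the job is handed in when it is done.

Besides the shell and the picture viewer there is one more tool, called as name(argument=value, ...) on one line, values as JSON. apply_moves: Moves the arm, as the interface text tells. Its arguments: {"type":"object","properties":{"motion":{"type":"array","items":{"type":"object","properties":{"x":{"type":"number"},"y":{"type":"number"},"z":{"type":"number"},"yaw":{"type":"number"},"hand":{"type":"number"}}}},"newtons":{"type":"number"}},"required":["motion"]}

```bash
mkdir -p pics; ls; cat > h.py <<'E'
import numpy as np, cv2
from cell import *
def ray(cam,u,v):
    m=camera_model(cam);K=np.array(m["camera_matrix"]);T=np.array(m["T"])
    p=cv2.undistortPoints(np.array([[[u,v]]],float),K,np.array(m.get("dist",np.zeros(5)),float)).ravel()
    return T[:3,3],T[:3,:3]@np.array([p[0],-p[1],-1])
def at(cam,u,v,z):
    o,d=ray(cam,u,v);return o+d*(z-o[2])/d[2]
def px(cam,P):
    m=camera_model(cam);K=np.array(m["camera_matrix"]);T=np.array(m["T"])
    q=T[:3,:3].T@(np.array(P)-T[:3,3]);q=K@np.array([q[0],-q[1],-q[2]]);return q[:2]/q[2]
def save(cam,name,crop=None,s=1):
    im=get_image(cam)
    if crop: im=im[crop[1]:crop[3],crop[0]:crop[2]]
    cv2.imwrite("pics/"+name,cv2.resize(im,None,fx=s,fy=s,interpolation=cv2.INTER_CUBIC));return im
E
python3 - <<'E'
from h import *
np.set_printoptions(precision=4,suppress=True)
a=get_image("top");b=get_image("scene")
cv2.imwrite("pics/a.png",cv2.resize(a,None,fx=1.5,fy=1.5));cv2.imwrite("pics/b.png",cv2.resize(b,None,fx=1.5,fy=1.5))
for c in("top","scene"): print(c,camera_model(c))
for q in ["tote","lock_pin","kit_thread_reel_0","kit_button_pot","kit_thread_box","plain_leaf","tongue_leaf","staple_eye","masking_tape","white_jar","spray_bottle"]:
  for c in ("top","scene"):
    print(q,c,[(round(r["p"],2),np.round(r["rect"]).astype(int).tolist()) for r in recognise(q,c)[:5]])
print(observe())
E
```

```text
pics
top {'camera_matrix': array([[346.4223,   0.    , 257.243 ],
       [  0.    , 346.4223, 195.3061],
       [  0.    ,   0.    ,   1.    ]]), 'T': array([[-0.0125,  0.9953, -0.096 ,  0.3759],
       [-0.9998, -0.0108,  0.018 ,  0.0118],
       [ 0.0169,  0.0962,  0.9952,  1.2131],
       [ 0.    ,  0.    ,  0.    ,  1.    ]])}
scene {'camera_matrix': array([[452.9467,   0.    , 251.8804],
       [  0.    , 452.9467, 193.1318],
       [  0.    ,   0.    ,   1.    ]]), 'T': array([[-0.8223,  0.4347, -0.3673, -0.0378],
       [-0.5688, -0.6486,  0.5058,  0.7234],
       [-0.0183,  0.6248,  0.7806,  1.1816],
       [ 0.    ,  0.    ,  0.    ,  1.    ]])}
tote top [(0.69, [293, 125, 397, 219])]
tote scene [(0.76, [242, 90, 328, 175])]
lock_pin top [(0.6, [252, 209, 277, 213])]
lock_pin scene [(0.54, [260, 198, 279, 215])]
kit_thread_reel_0 top [(0.55, [260, 181, 273, 192]), (0.44, [192, 161, 205, 171]), (0.44, [215, 152, 228, 167])]
kit_thread_reel_0 scene [(0.56, [179, 222, 192, 235]), (0.54, [194, 203, 204, 213]), (0.47, [244, 185, 253, 200]), (0.25, [239, 91, 326, 176])]
kit_button
[... 730 characters left out ...]
_jar top [(0.82, [282, 228, 301, 245])]
white_jar scene [(0.55, [298, 180, 316, 207])]
spray_bottle top [(0.89, [99, 145, 162, 174])]
spray_bottle scene [(0.86, [106, 224, 167, 287])]
{'clock': 1.2, 'joints': array([ 1.0684,  0.4345,  0.025 ,  1.5732, -0.0116,  1.134 , -0.0751]), 'dq': array([ 0.0023, -0.001 , -0.0002, -0.0002, -0.0004,  0.0005,  0.0013]), 'joint_efforts': array([  0.0015, -66.7671,   0.9851, -31.4799,  -0.0606,   0.0326,
        -0.    ]), 'position': array([ 0.2432, -0.5757,  0.2267]), 'ee_rot': array([-3.0791, -0.6236,  0.    ]), 'force': array([ 0.7168, -0.0481, -0.4968]), 'ft_torque': array([-0.0068,  0.0255, -0.0189]), 'gripper_force': 0.0, 'width': 1.0002675349598587}
```

View pics/a.png

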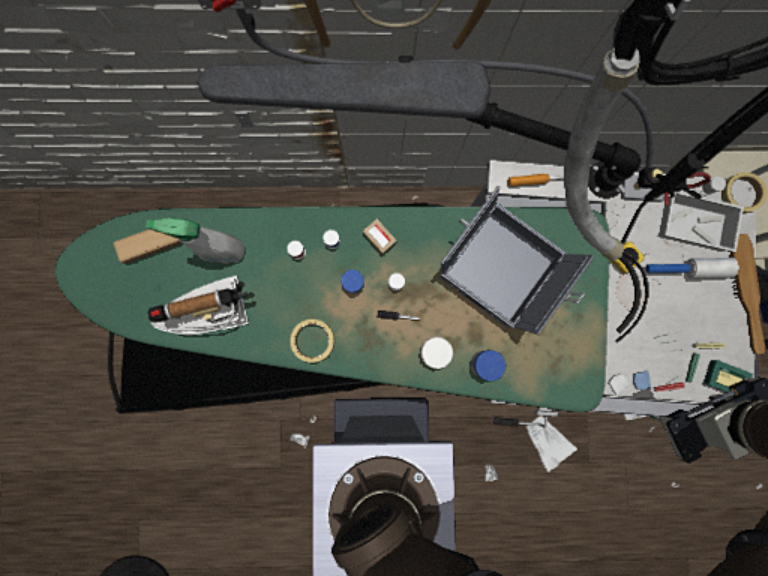

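View pics/b.png

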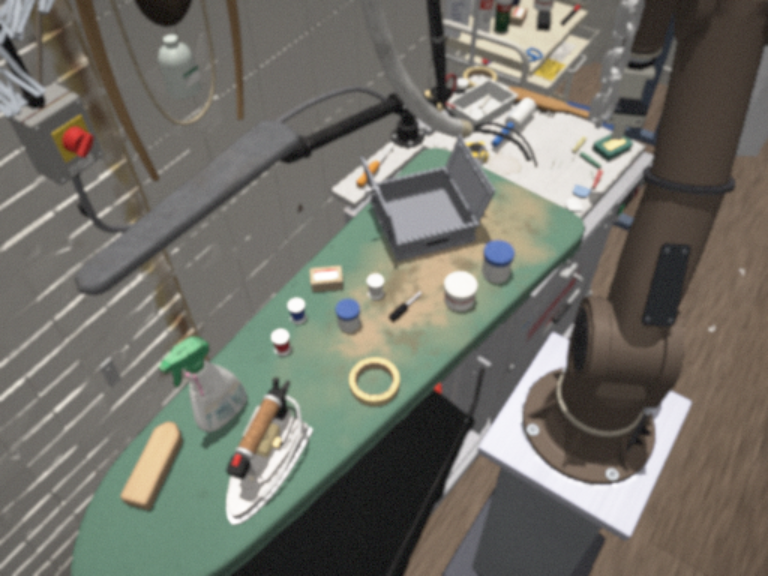

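The top view shows all five kit items: reels at about (197,166), (221,159) and (264,188), the small pot at (235,187) and the box at (253,157). The pin is at (264,211) pointing right, the tote is around (345,178), and the large pot at (326,243) is the look-alike.

```bash
cat >> h.py <<'E'
from scipy.optimize import minimize
def cyl(r,h):
    t=np.linspace(0,2*np.pi,24,endpoint=False);c=np.c_[r*np.cos(t),r*np.sin(t)]
    return np.vstack([np.c_[c,0*t],np.c_[c,0*t+h]])
def box(a,b,h): return np.array([[x,y,z] for x in(-a/2,a/2) for y in(-b/2,b/2) for z in(0,h)])
SH=dict(reel=cyl(.0175,.046),pot=cyl(.0255,.056),box=box(.045,.07,.033))
def hull(cam,P,S=8):
    q=np.array([px(cam,p) for p in P]);m=np.zeros((384*S//4,512*S//4),np.uint8)
    return q
def fit(P,masks,x0,yaw=None):
    """IoU fit of a solid's projected hull to masks {cam:mask}"""
    S=6;big={}
    for c,m in masks.items():
        ys,xs=np.where(m);o=(xs.min()-8,ys.min()-8);w=xs.max()+9-o[0];hh=ys.max()+9-o[1]
        crop=m[max(o[1],0):o[1]+hh,max(o[0],0):o[0]+w].astype(np.uint8);o=(max(o[0],0),max(o[1],0))
        big[c]=(o,cv2.resize(crop,None,fx=S,fy=S,interpolation=cv2.INTER_NEAREST)>0)
    def cost(v):
        th=v[2]/100 if yaw is not None else 0;R=np.array([[np.cos(th),-np.sin(th),0],[np.sin(th),np.cos(th),0],[0,0,1]])
        Q=P@R.T+[v[0]/1000,v[1]/1000,0];s=0
        for c,(o,b) in big.items():
            q=(np.array([px(c,p) for p in Q])-o+.5)*S
            a=np.zeros(b.shape,np.uint8);cv2.fillConvexPoly(a,cv2.convexHull(q.astype(np.float32)).astype(np.int32),1);a=a>0
            s-=(a&b).sum()/(a|b).sum()
        return s/len(big)
    v0=[x0[0]*1000,x0[1]*1000]+([yaw*100] if yaw is not None else [])
    sim=np.vstack([v0]+[np.array(v0)+d for d in np.diag([8,8,20][:len(v0)])])
    r=minimize(cost,v0,method="Nelder-Mead",options=dict(initial_simplex=sim,xatol=.2,fatol=1e-4));return r.x,-r.fun
def items(q,cams=("top","scene"),pmin=.3):
    """detections of cylinders; positions by associating cams"""
    kind="reel" if "reel" in q else "pot" if "pot" in q else "box";P=SH[kind];h=P[:,2].max();out=[]
    D={c:[r for r in silhouettes(q,c) if r["p"]>pmin] for c in cams}
    for r in D[cams[0]]:
        ys,xs=np.where(r["mask"]);g=at(cams[0],xs.mean(),ys.mean(),h/2);ms={cams[0]:r["mask"]}
        for c in cams[1:]:
            u=px(c,[g[0],g[1],h/2])
            for s in D[c]:
                ys,xs=np.where(s["mask"])
                if np.hypot(xs.mean()-u[0],ys.mean()-u[1])<8: ms[c]=s["mask"];break
        v,s=fit(P,ms,g) if kind!="box" else max((fit(P,ms,g,y) for y in(0,.5,1,1.57,2.1,2.6)),key=lambda t:t[1])
        print(q,round(r["p"],2),list(ms),"xy mm",np.round(v[:2],1),"yaw",np.round(np.degrees(v[2:]/100),1),"iou",round(s,3))
E
python3 - <<'E'
from h import *
get_image("top");get_image("scene")
for q in ["kit_thread_reel_0","kit_button_pot","kit_thread_box"]: items(q)
im=get_image("top")
cv2.imwrite("pics/c.png",cv2.resize(im[110:235,280:405],None,fx=4.8,fy=4.8,interpolation=cv2.INTER_CUBIC))
im2=get_image("scene")
cv2.imwrite("pics/d.png",cv2.resize(im2[85:220,235:350],None,fx=4.4,fy=4.4,interpolation=cv2.INTER_CUBIC))
for c in("top","scene"):
  r=silhouettes("lock_pin",c)[0];m=r["mask"];i=get_image(c)
  ys,xs=np.where(m);g=i[ys,xs].mean(1);
  pt=np.array([at(c,u,v,.008)[:2] for u,v in zip(xs,ys)])*1000
  ax=np.linalg.svd(pt-pt.mean(0))[2][0] if len(pt)<3000 else 0
  ax=ax if ax[1]<0 else -ax
  s=(pt-pt.mean(0))@ax
  print(c,"pin centroid",pt.mean(0).round(1),"yaw",np.degrees(np.arctan2(ax[1],ax[0])).round(1),"extent",s.min().round(1),s.max().round(1),"end",(pt.mean(0)+ax*s.max()).round(1),"butt",(pt.mean(0)+ax*s.min()).round(1))
  cv2.imwrite("pics/pin_%s.png"%c,cv2.resize(i[190:225,240:290],None,fx=8,fy=8,interpolation=cv2.INTER_CUBIC))
E
```

```text
Traceback (most recent call last):
  File "h.py", line 54, in items
    v,s=fit(P,ms,g) if kind!="box" else max((fit(P,ms,g,y) for y in(0,.5,1,1.57,2.1,2.6)),key=lambda t:t[1])
        ~~~^^^^^^^^
  File "h.py", line 42, in fit
    r=minimize(cost,v0,method="Nelder-Mead",options=dict(initial_simplex=sim,xatol=.2,fatol=1e-4));return r.x,-r.fun
  File "h.py", line 36, in cost
    q=(np.array([px(c,p) for p in Q])-o+.5)*S
                 ~~^^^^^
  File "h.py", line 10, in px
    m=camera_model(cam);K=np.array(m["camera_matrix"]);T=np.array(m["T"])
ValueError: time passes only in moves, steps and waits
```

```bash
sed -i 's/^from cell import \*/from cell import *\nimport functools\ncamera_model=functools.cache(camera_model)/; ' h.py
python3 - <<'E'
import re
s=open('h.py').read()
i=s.index("def hull");j=s.index("def fit");s=s[:i]+s[j:]
open('h.py','w').write(s)
E
cat > pin.py <<'E'
from h import *
def pin(dbg=None):
  for c in("top","scene"):
    i=get_image(c);R=silhouettes("lock_pin",c)
    if not R: print(c,"no pin");continue
    m=R[0]["mask"];ys,xs=np.where(m)
    pt=np.array([at(c,u,v,.008)[:2] for u,v in zip(xs,ys)])*1000
    ax=np.linalg.svd(pt-pt.mean(0))[2][0];dk=i[ys,xs].mean(1)<90
    if (pt[~dk].mean(0)-pt[dk].mean(0))@ax<0: ax=-ax
    s=(pt-pt.mean(0))@ax
    print(c,R[0]["p"],"centroid",pt.mean(0).round(1),"yaw",np.degrees(np.arctan2(ax[1],ax[0])).round(1),"tip",(pt.mean(0)+ax*s.max()).round(1),"butt",(pt.mean(0)+ax*s.min()).round(1),"grip c",pt[dk].mean(0).round(1))
E
python3 - <<'E'
from h import *
from pin import pin
get_image("top");get_image("scene")
for q in ["kit_thread_reel_0","kit_button_pot","kit_thread_box"]: items(q)
pin()
im=get_image("top")
cv2.imwrite("pics/c.png",cv2.resize(im[110:235,280:405],None,fx=4.8,fy=4.8,interpolation=cv2.INTER_CUBIC))
im2=get_image("scene")
cv2.imwrite("pics/d.png",cv2.resize(im2[85:220,235:350],None,fx=4.4,fy=4.4,interpolation=cv2.INTER_CUBIC))
E
```

```text
kit_thread_reel_0 0.62 ['top', 'scene'] xy mm [517.2 -30.8] yaw [] iou 0.767
kit_thread_reel_0 0.52 ['top', 'scene'] xy mm [619.8 116.8] yaw [] iou 0.853
kit_thread_reel_0 0.46 ['top', 'scene'] xy mm [593.4 199.5] yaw [] iou 0.851
kit_button_pot 0.86 ['top', 'scene'] xy mm [ 326.6 -239.9] yaw [] iou 0.624
kit_button_pot 0.47 ['top', 'scene'] xy mm [519.2  67.1] yaw [] iou 0.903
kit_thread_box 0.51 ['top', 'scene'] xy mm [624.5   4.7] yaw [130.7] iou 0.867
kit_thread_box 0.38 ['top'] xy mm [ 505.3 -420. ] yaw [74.2] iou 0.295
top 0.68 centroid [442.  -14.2] yaw -98.7 tip [438.1 -40. ] butt [445.6   9.1] grip c [442.  -13.5]
scene 0.57 centroid [444.1 -13.3] yaw -95.8 tip [439.4 -59.2] butt [447.1  16.5] grip c [443.2 -11. ]
```

View pics/c.png

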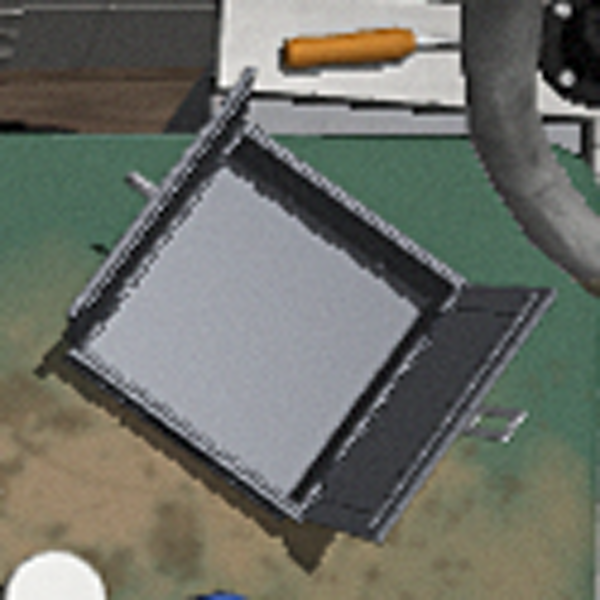

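View pics/d.png

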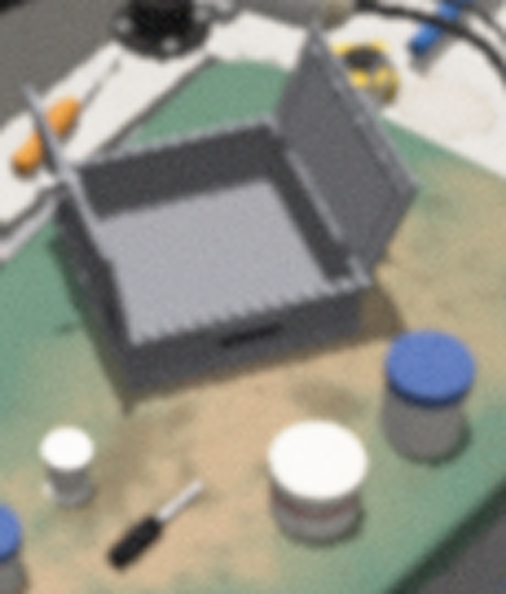

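```bash
cat > tote.py <<'E'
from h import *
from scipy.optimize import least_squares
C=np.array([[-.1,.096],[.1,.096],[.1,-.096],[-.1,-.096]])
obs={"top":[(70,352),(250,130),(462,285),(300,515)],"scene":[(128,340),(65,170),(275,122),(362,283)]}
tr={"top":(4.8,280,110),"scene":(4.4,235,85)}
def W(v,p): 
    c,s=np.cos(v[2]),np.sin(v[2]);p=np.array(p);return np.array([v[0]+c*p[0]-s*p[1],v[1]+s*p[0]+c*p[1],p[2]])
def res(v,cams):
    o=[]
    for c in cams:
        s,a,b=tr[c]
        for (X,Y),(u,w) in zip(C,obs[c]): o+=list(px(c,W(v,[X,Y,.066]))-[(u+.5)/s-.5+a,(w+.5)/s-.5+b])
    return np.array(o)
for cs in (["top"],["scene"],["top","scene"]):
    r=least_squares(res,[.54,-.28,-.6],args=(cs,));print(cs,(r.x[:2]*1000).round(1),np.degrees(r.x[2]).round(1),np.abs(r.fun).max().round(2))
E
python3 tote.py
```

```text
['top'] [ 548.3 -274.3] -37.7 1.41
['scene'] [ 546.9 -269.5] -39.2 1.81
['top', 'scene'] [ 548.  -272.6] -38.3 1.87
```

apply_moves(motion=[{"x":2.74,"y":5.45,"z":-0.5,"yaw":3,"hand":1},{"x":5.5,"y":10.9,"z":-1,"yaw":6,"hand":1},{"x":8.2,"y":16.3,"z":-1.5,"yaw":9,"hand":1},{"x":11,"y":21.8,"z":-2,"yaw":12,"hand":1},{"x":13.7,"y":27.2,"z":-3,"yaw":15,"hand":1},{"x":16.4,"y":32.7,"z":-4,"yaw":18,"hand":1},{"x":19.2,"y":38.1,"z":-6,"yaw":21,"hand":1},{"x":21.9,"y":43.6,"z":-8,"yaw":24,"hand":1},{"x":27.4,"y":54.5,"z":-10,"yaw":29,"hand":1},{"x":27.4,"y":54.5,"z":-12,"yaw":29,"hand":1}], newtons=15)

```text
clock: 3.35
position: [0.5159, -0.0355, 0.1109]
ee_rot: [2.823, 1.376, 0.005]
force: [1.0, -0.7, -0.3]
width: 1.001
gripper_force: 0.0
```

apply_moves(motion=[{"z":-5,"hand":1},{"z":-9.2,"hand":1},{"z":-9.2,"hand":1},{"z":-9.2,"hand":-0.5},{"z":-9.2,"hand":-0.5},{"z":-9.2,"hand":-0.5},{"z":-9.2,"hand":-0.5},{"z":-6,"hand":-0.5},{"z":0,"hand":-0.5},{"z":8,"hand":-0.5}])

```text
schema error: expected keys x, y, z, yaw, hand
```

apply_moves(motion=[{"x":0,"y":0,"yaw":0,"z":-5,"hand":1},{"x":0,"y":0,"yaw":0,"z":-9.2,"hand":1},{"x":0,"y":0,"yaw":0,"z":-9.2,"hand":1},{"x":0,"y":0,"yaw":0,"z":-9.2,"hand":-0.5},{"x":0,"y":0,"yaw":0,"z":-9.2,"hand":-0.5},{"x":0,"y":0,"yaw":0,"z":-9.2,"hand":-0.5},{"x":0,"y":0,"yaw":0,"z":-9.2,"hand":-0.5},{"x":0,"y":0,"yaw":0,"z":-6,"hand":-0.5},{"x":0,"y":0,"yaw":0,"z":0,"hand":-0.5},{"x":0,"y":0,"yaw":0,"z":8,"hand":-0.5}])

```text
clock: 4.6
position: [0.5133, -0.0374, 0.1745]
ee_rot: [-2.824, -1.375, 0.001]
force: [1.6, 0.1, -0.2]
width: 0.289
gripper_force: 0.0
```

```bash
python3 - <<'E'
from h import *
o=observe();print(o["clock"],o["position"],o["width"],o["gripper_force"],o["joints"].round(3))
save("top","e1.png",(180,130,320,235),4); save("scene","e2.png",(170,130,350,265),4)
o=observe();print(o["clock"],o["position"],o["width"],o["gripper_force"])
E
```

```text
4.6 [ 0.51329679 -0.03738543  0.17447146] 0.2890668633223468 0.0 [ 0.233  0.337 -0.338  1.885  0.136  0.943 -0.831]
4.7 [ 0.51770207 -0.03701054  0.17957224] 0.25532773021155675 0.0
```

View pics/e2.png

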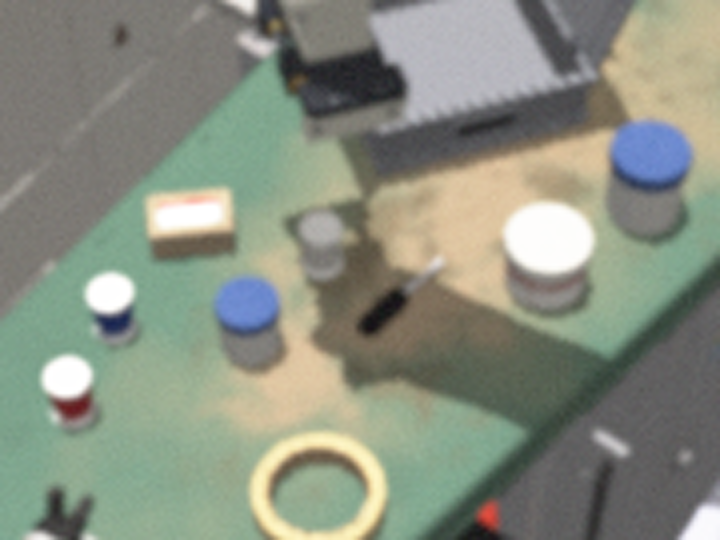

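apply_moves(motion=[{"x":0,"y":0.6,"yaw":0,"z":-5,"hand":0.4},{"x":0,"y":0.6,"yaw":0,"z":-7,"hand":0.4},{"x":0,"y":0.6,"yaw":0,"z":-9,"hand":0.4},{"x":0,"y":0.6,"yaw":0,"z":-11,"hand":0.4},{"x":0,"y":0.6,"yaw":0,"z":-16.7,"hand":0.4},{"x":0,"y":0.6,"yaw":0,"z":-16.7,"hand":0.4},{"x":0,"y":0.6,"yaw":0,"z":-16.7,"hand":-0.5},{"x":0,"y":0.6,"yaw":0,"z":-16.7,"hand":-0.5},{"x":0,"y":0.6,"yaw":0,"z":-16.7,"hand":-0.5},{"x":0,"y":0.6,"yaw":0,"z":-16.7,"hand":-0.5}])

```text
clock: 5.95
position: [0.5141, -0.0315, 0.0064]
ee_rot: [2.824, 1.374, 0.001]
force: [0.1, -0.2, -0.2]
width: 0.353
gripper_force: 15.0
```

apply_moves(motion=[{"x":0,"y":0,"z":6,"yaw":0,"hand":-0.5},{"x":0,"y":0,"z":12,"yaw":0,"hand":-0.5},{"x":0,"y":0,"z":18,"yaw":0,"hand":-0.5},{"x":0,"y":-5,"z":18,"yaw":0,"hand":-0.5},{"x":-0.3,"y":-10,"z":18,"yaw":0,"hand":-0.5},{"x":-0.5,"y":-15,"z":18,"yaw":0,"hand":-0.5},{"x":-0.5,"y":-21,"z":18,"yaw":0,"hand":-0.5},{"x":-0.5,"y":-21,"z":18,"yaw":0,"hand":-0.5},{"x":-0.5,"y":-21,"z":13,"yaw":0,"hand":-0.5},{"x":-0.5,"y":-21,"z":10,"yaw":0,"hand":-0.5}])

```text
clock: 7.2
position: [0.508, -0.2404, 0.1043]
ee_rot: [-2.823, -1.375, 0.001]
force: [-0.1, -0.3, 0.4]
width: 0.353
gripper_force: 15.0
```

apply_moves(motion=[{"x":0,"y":0,"z":-4,"yaw":0,"hand":-0.5},{"x":0,"y":0,"z":-8,"yaw":0,"hand":-0.5},{"x":0,"y":0,"z":-9.3,"yaw":0,"hand":-0.5},{"x":0,"y":0,"z":-9.3,"yaw":0,"hand":-0.5},{"x":0,"y":0,"z":-9.3,"yaw":0,"hand":0.0},{"x":0,"y":0,"z":-9.3,"yaw":0,"hand":0.0},{"x":0,"y":0,"z":-9.3,"yaw":0,"hand":0.0},{"x":0,"y":0,"z":-4,"yaw":0,"hand":0.0},{"x":0,"y":0,"z":2,"yaw":0,"hand":0.5},{"x":0,"y":0,"z":8,"yaw":0,"hand":0.5}])

```text
clock: 8.45
position: [0.5082, -0.241, 0.1878]
ee_rot: [-2.824, -1.375, 0.001]
force: [1.6, -0.7, -0.6]
width: 0.67
gripper_force: 0.0
```

```bash
python3 - <<'E'
from h import *
get_image("top");get_image("scene")
for q in ["kit_thread_reel_0","kit_button_pot"]: items(q)
print(observe()["position"],observe()["width"])
E
```

```text
kit_thread_reel_0 0.57 ['top', 'scene'] xy mm [594.2 197.8] yaw [] iou 0.874
kit_thread_reel_0 0.55 ['top', 'scene'] xy mm [619.3 115.8] yaw [] iou 0.857
kit_button_pot 0.9 ['top', 'scene'] xy mm [ 329.  -236.1] yaw [] iou 0.676
kit_button_pot 0.48 ['top', 'scene'] xy mm [518.8  67.4] yaw [] iou 0.909
[ 0.50783709 -0.24115959  0.18489497] 0.7463935079584362
```

apply_moves(motion=[{"x":0.2,"y":5,"z":0,"yaw":0,"hand":0.7},{"x":0.4,"y":10,"z":0,"yaw":0,"hand":0.7},{"x":0.6,"y":15,"z":0,"yaw":0,"hand":0.7},{"x":0.8,"y":20,"z":0,"yaw":0,"hand":0.7},{"x":1.1,"y":26,"z":-1,"yaw":0,"hand":0.7},{"x":1.1,"y":30.9,"z":-3,"yaw":0,"hand":0.7},{"x":1.1,"y":30.9,"z":-6,"yaw":0,"hand":0.7},{"x":1.1,"y":30.9,"z":-11,"yaw":0,"hand":0.7},{"x":1.1,"y":30.9,"z":-16,"yaw":0,"hand":0.7},{"x":1.1,"y":30.9,"z":-17,"yaw":0,"hand":0.7}])

```text
clock: 10.0
position: [0.5162, 0.0669, 0.0121]
ee_rot: [-2.822, -1.375, 0.013]
force: [-0.4, 0.8, 0.7]
width: 0.846
gripper_force: 0.0
```

apply_moves(motion=[{"x":0,"y":0,"z":0,"yaw":0,"hand":-0.2},{"x":0,"y":0,"z":0,"yaw":0,"hand":-0.2},{"x":0,"y":0,"z":0,"yaw":0,"hand":-0.2},{"x":0,"y":0,"z":0,"yaw":0,"hand":-0.2},{"x":0,"y":0,"z":0,"yaw":0,"hand":-0.2}])

```text
clock: 10.62
position: [0.521, 0.0676, 0.0172]
ee_rot: [2.824, 1.374, 0.004]
force: [0.8, -0.4, 8.8]
width: 0.546
gripper_force: 15.0
```

apply_moves(motion=[{"x":0,"y":0,"z":6,"yaw":0,"hand":-0.2},{"x":0,"y":0,"z":12,"yaw":0,"hand":-0.2},{"x":0,"y":-3,"z":17.5,"yaw":0,"hand":-0.2},{"x":1.5,"y":-8,"z":18.5,"yaw":0,"hand":-0.2},{"x":3,"y":-13,"z":18.5,"yaw":0,"hand":-0.2},{"x":4.5,"y":-18,"z":18.5,"yaw":0,"hand":-0.2},{"x":6,"y":-23,"z":18.5,"yaw":0,"hand":-0.2},{"x":7.5,"y":-28,"z":18.5,"yaw":0,"hand":-0.2},{"x":9,"y":-33.3,"z":18.5,"yaw":0,"hand":-0.2},{"x":9,"y":-33.3,"z":18.5,"yaw":0,"hand":-0.2}])

```text
clock: 11.88
position: [0.609, -0.2717, 0.2003]
ee_rot: [2.828, 1.363, -0.003]
force: [-0.8, -0.2, -0.6]
width: 0.547
gripper_force: 15.0
```

apply_moves(motion=[{"x":0,"y":0,"z":-5,"yaw":0,"hand":-0.2},{"x":0,"y":0,"z":-10,"yaw":0,"hand":-0.2},{"x":0,"y":0,"z":-15,"yaw":0,"hand":-0.2},{"x":0,"y":0,"z":-17.6,"yaw":0,"hand":-0.2},{"x":0,"y":0,"z":-17.6,"yaw":0,"hand":-0.2},{"x":0,"y":0,"z":-17.6,"yaw":0,"hand":0.3},{"x":0,"y":0,"z":-17.6,"yaw":0,"hand":0.3},{"x":0,"y":0,"z":-17.6,"yaw":0,"hand":0.3},{"x":0,"y":0,"z":-12,"yaw":0,"hand":0.3},{"x":0,"y":0,"z":-5,"yaw":0,"hand":0.3}])

```text
clock: 13.12
position: [0.6092, -0.2652, 0.1443]
ee_rot: [-2.824, -1.374, 0.002]
force: [0.5, -0.3, -0.4]
width: 0.651
gripper_force: 0.0
```

apply_moves(motion=[{"x":0,"y":0,"z":4.7,"yaw":0,"hand":0.3},{"x":0,"y":5,"z":4.7,"yaw":0,"hand":0.3},{"x":0,"y":10,"z":4.7,"yaw":0,"hand":0.3}])

```text
clock: 13.5
position: [0.6101, -0.1648, 0.1918]
ee_rot: [2.825, 1.372, 0.003]
force: [0.6, 0.9, -0.1]
width: 0.651
gripper_force: 0.0
```

```bash
python3 - <<'E'
from h import *
save("top","f1.png",(280,110,405,235),4.8);get_image("scene")
for q in ["kit_thread_reel_0"]: items(q)
items("kit_thread_box")
print(observe()["position"],observe()["width"])
E
```

```text
kit_thread_reel_0 0.41 ['top', 'scene'] xy mm [619.6 116.2] yaw [] iou 0.803
kit_thread_box 0.63 ['top', 'scene'] xy mm [624.5   6.9] yaw [130.7] iou 0.874
[ 0.60978708 -0.16666152  0.19057583] 0.6488823187440073
```

View pics/f1.png

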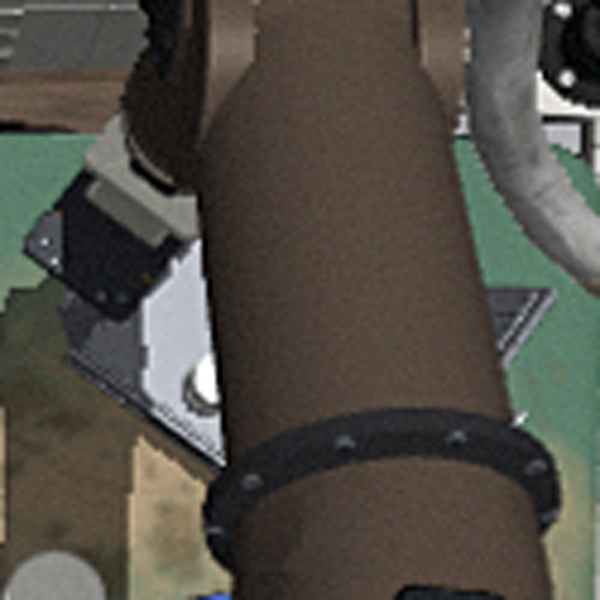

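apply_moves(motion=[{"x":0.5,"y":5,"z":0,"yaw":-4,"hand":0.35},{"x":1,"y":10,"z":0,"yaw":-8,"hand":0.35},{"x":1.5,"y":15,"z":-1,"yaw":-11,"hand":0.35},{"x":1.5,"y":17.3,"z":-5,"yaw":-11,"hand":0.35},{"x":1.5,"y":17.3,"z":-10,"yaw":-11,"hand":0.35},{"x":1.5,"y":17.3,"z":-13,"yaw":-11,"hand":0.35},{"x":1.5,"y":17.3,"z":-16,"yaw":-11,"hand":0.35},{"x":1.5,"y":17.3,"z":-18.2,"yaw":-11,"hand":0.35},{"x":1.5,"y":17.3,"z":-18.2,"yaw":-11,"hand":0.35},{"x":1.5,"y":17.3,"z":-18.2,"yaw":-11,"hand":-0.2}])

```text
clock: 15.05
position: [0.6256, 0.0068, 0.0091]
ee_rot: [2.944, 1.096, 0.001]
force: [0.2, -0.7, 0.2]
width: 0.61
gripper_force: 0.0
```

apply_moves(motion=[{"x":0,"y":0,"z":0,"yaw":0,"hand":-0.2},{"x":0,"y":0,"z":0,"yaw":0,"hand":-0.2},{"x":0,"y":0,"z":0,"yaw":0,"hand":-0.2},{"x":0,"y":0,"z":0,"yaw":0,"hand":-0.2}])

```text
clock: 15.55
position: [0.6259, 0.0073, 0.0096]
ee_rot: [2.943, 1.097, 0.003]
force: [0.0, -2.4, 7.2]
width: 0.488
gripper_force: 15.0
```

apply_moves(motion=[{"x":0,"y":0,"z":6,"yaw":0,"hand":-0.2},{"x":0,"y":0,"z":12,"yaw":0,"hand":-0.2},{"x":0,"y":-3,"z":18,"yaw":2,"hand":-0.2},{"x":-1,"y":-8,"z":19,"yaw":4,"hand":-0.2},{"x":-2,"y":-13,"z":19,"yaw":6,"hand":-0.2},{"x":-3,"y":-18,"z":19,"yaw":8,"hand":-0.2},{"x":-4,"y":-23,"z":19,"yaw":10,"hand":-0.2},{"x":-5.5,"y":-29,"z":19,"yaw":11,"hand":-0.2},{"x":-6.7,"y":-33.9,"z":19,"yaw":11,"hand":-0.2},{"x":-6.7,"y":-33.9,"z":19,"yaw":11,"hand":-0.2}])

```text
clock: 16.8
position: [0.555, -0.3374, 0.198]
ee_rot: [2.829, 1.363, -0.004]
force: [0.6, 0.7, -0.1]
width: 0.492
gripper_force: 15.0
```

apply_moves(motion=[{"x":0,"y":0,"z":-5,"yaw":0,"hand":-0.2},{"x":0,"y":0,"z":-10,"yaw":0,"hand":-0.2},{"x":0,"y":0,"z":-15,"yaw":0,"hand":-0.2},{"x":0,"y":0,"z":-18.3,"yaw":0,"hand":-0.2},{"x":0,"y":0,"z":-18.3,"yaw":0,"hand":-0.2},{"x":0,"y":0,"z":-18.3,"yaw":0,"hand":0.2},{"x":0,"y":0,"z":-18.3,"yaw":0,"hand":0.2},{"x":0,"y":0,"z":-18.3,"yaw":0,"hand":0.2},{"x":0,"y":0,"z":-12,"yaw":0,"hand":0.2},{"x":0,"y":0,"z":-5,"yaw":0,"hand":0.2}])

```text
clock: 18.05
position: [0.5574, -0.3312, 0.1418]
ee_rot: [-2.824, -1.374, 0.001]
force: [1.4, -0.5, 0.2]
width: 0.599
gripper_force: 0.0
```

apply_moves(motion=[{"x":0,"y":0,"z":4.5,"yaw":0,"hand":0.3},{"x":0.7,"y":5,"z":4.5,"yaw":0,"hand":0.3},{"x":1.4,"y":10,"z":4.5,"yaw":0,"hand":0.3},{"x":2.2,"y":16,"z":4.5,"yaw":0,"hand":0.3},{"x":3,"y":22,"z":4.5,"yaw":0,"hand":0.3},{"x":3.8,"y":28,"z":4.5,"yaw":0,"hand":0.3},{"x":4.6,"y":34,"z":4.5,"yaw":0,"hand":0.3},{"x":5.4,"y":40,"z":3,"yaw":0,"hand":0.3},{"x":6.2,"y":44.7,"z":-1,"yaw":0,"hand":0.3},{"x":6.2,"y":44.7,"z":-5,"yaw":0,"hand":0.3}])

```text
clock: 19.3
position: [0.62, 0.1221, 0.0904]
ee_rot: [-2.818, -1.383, -0.006]
force: [0.1, -1.0, -0.8]
width: 0.648
gripper_force: 0.0
```

```bash
python3 - <<'E'
from h import *
save("top","g1.png",(280,110,405,235),4.8);get_image("scene")
for q in ["kit_thread_reel_0"]: items(q)
print(observe()["position"],observe()["width"])
E
```

```text
[0.61989038 0.11483376 0.09094896] 0.6501917060050321
```

View pics/g1.png

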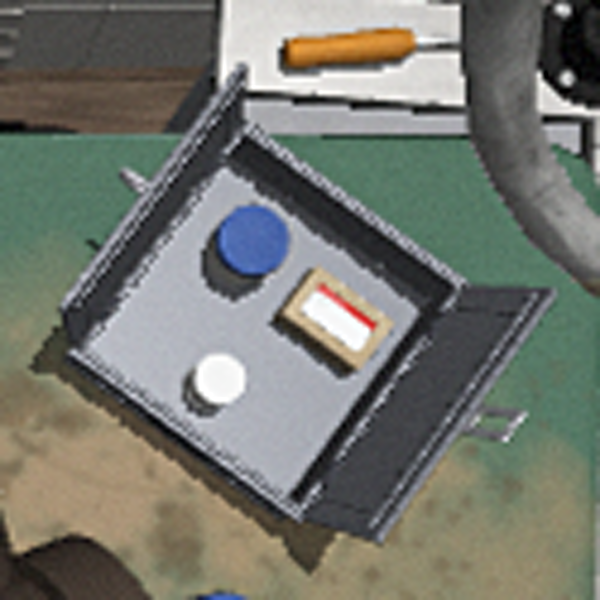

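The tote holds the white reel (220,380), the pot (253,240) and the box (335,318), all upright. Next is the blue reel.

apply_moves(motion=[{"x":0,"y":0.1,"z":-4,"yaw":0,"hand":0.3},{"x":0,"y":0.1,"z":-7.9,"yaw":0,"hand":0.3},{"x":0,"y":0.1,"z":-7.9,"yaw":0,"hand":0.3},{"x":0,"y":0.1,"z":-7.9,"yaw":0,"hand":-0.5},{"x":0,"y":0.1,"z":-7.9,"yaw":0,"hand":-0.5},{"x":0,"y":0.1,"z":-7.9,"yaw":0,"hand":-0.5},{"x":0,"y":0.1,"z":-7.9,"yaw":0,"hand":-0.5},{"x":0,"y":0.1,"z":-7.9,"yaw":0,"hand":-0.5}])

```text
clock: 20.5
position: [0.6209, 0.1166, 0.0124]
ee_rot: [2.824, 1.374, 0.003]
force: [0.4, -0.9, 7.7]
width: 0.36
gripper_force: 15.0
```

apply_moves(motion=[{"x":0,"y":0,"z":6,"yaw":0,"hand":-0.5},{"x":0,"y":0,"z":12,"yaw":0,"hand":-0.5},{"x":0,"y":-3,"z":18,"yaw":0,"hand":-0.5},{"x":-1,"y":-8,"z":18.5,"yaw":0,"hand":-0.5},{"x":-2.5,"y":-13,"z":18.5,"yaw":0,"hand":-0.5},{"x":-4,"y":-18,"z":18.5,"yaw":0,"hand":-0.5},{"x":-5.5,"y":-23,"z":18.5,"yaw":0,"hand":-0.5},{"x":-7,"y":-28,"z":18.5,"yaw":0,"hand":-0.5},{"x":-8.1,"y":-31.9,"z":18.5,"yaw":0,"hand":-0.5},{"x":-8.1,"y":-31.9,"z":18.5,"yaw":0,"hand":-0.5}])

```text
clock: 21.75
position: [0.5372, -0.2067, 0.1961]
ee_rot: [2.828, 1.365, -0.003]
force: [-0.9, 1.7, -0.2]
width: 0.354
gripper_force: 15.0
```

apply_moves(motion=[{"x":0,"y":0,"z":-5,"yaw":0,"hand":-0.5},{"x":0,"y":0,"z":-10,"yaw":0,"hand":-0.5},{"x":0,"y":0,"z":-15,"yaw":0,"hand":-0.5},{"x":0,"y":0,"z":-17.8,"yaw":0,"hand":-0.5},{"x":0,"y":0,"z":-17.8,"yaw":0,"hand":-0.5},{"x":0,"y":0,"z":-17.8,"yaw":0,"hand":0},{"x":0,"y":0,"z":-17.8,"yaw":0,"hand":0},{"x":0,"y":0,"z":-17.8,"yaw":0,"hand":0},{"x":0,"y":0,"z":-12,"yaw":0,"hand":0},{"x":0,"y":0,"z":-5,"yaw":0,"hand":0}])

```text
clock: 23.0
position: [0.538, -0.2022, 0.14]
ee_rot: [-2.824, -1.374, 0.002]
force: [1.0, -0.7, -0.4]
width: 0.499
gripper_force: 0.0
```

```bash
python3 - <<'E'
from h import *
get_image("top");get_image("scene")
for q in ["kit_thread_reel_0"]: items(q)
print(observe()["position"],observe()["width"])
E
```

```text
kit_thread_reel_0 0.51 ['top'] xy mm [593.2 195.2] yaw [] iou 0.92
[ 0.53943292 -0.20267738  0.14062954] 0.499677624621593
```

apply_moves(motion=[{"x":0,"y":0,"z":5,"yaw":0,"hand":0.3},{"x":0.6,"y":5,"z":5,"yaw":0,"hand":0.3},{"x":1.3,"y":10,"z":5,"yaw":0,"hand":0.3},{"x":2,"y":15,"z":3,"yaw":0,"hand":0.3},{"x":2.8,"y":21,"z":0,"yaw":0,"hand":0.3},{"x":3.6,"y":27,"z":-3,"yaw":0,"hand":0.3},{"x":4.6,"y":33,"z":-5,"yaw":0,"hand":0.3},{"x":5.4,"y":38,"z":-6,"yaw":0,"hand":0.3},{"x":5.4,"y":40,"z":-7,"yaw":0,"hand":0.3},{"x":5.4,"y":40,"z":-7,"yaw":0,"hand":0.3}])

```text
clock: 24.45
position: [0.5909, 0.1987, 0.0668]
ee_rot: [-2.822, -1.379, 0.006]
force: [-0.5, -0.2, 0.7]
width: 0.653
gripper_force: 0.0
```

apply_moves(motion=[{"x":0,"y":0,"z":-4,"yaw":0,"hand":0.3},{"x":0,"y":0,"z":-6,"yaw":0,"hand":0.3},{"x":0,"y":0,"z":-6,"yaw":0,"hand":0.3},{"x":0,"y":0,"z":-6,"yaw":0,"hand":-0.5},{"x":0,"y":0,"z":-6,"yaw":0,"hand":-0.5},{"x":0,"y":0,"z":-6,"yaw":0,"hand":-0.5},{"x":0,"y":0,"z":-6,"yaw":0,"hand":-0.5},{"x":0,"y":0,"z":-6,"yaw":0,"hand":-0.5}])

```text
clock: 25.45
position: [0.5933, 0.1977, 0.0093]
ee_rot: [2.825, 1.375, 0.001]
force: [0.3, -0.8, 3.2]
width: 0.351
gripper_force: 15.0
```

apply_moves(motion=[{"x":0,"y":0,"z":6,"yaw":0,"hand":-0.5},{"x":-1,"y":-5,"z":9,"yaw":0,"hand":-0.5},{"x":-2.5,"y":-10,"z":12,"yaw":0,"hand":-0.5},{"x":-4,"y":-15,"z":15,"yaw":0,"hand":-0.5},{"x":-5.5,"y":-20,"z":18,"yaw":0,"hand":-0.5},{"x":-7,"y":-25.5,"z":18.5,"yaw":0,"hand":-0.5},{"x":-8.5,"y":-31,"z":18.5,"yaw":0,"hand":-0.5},{"x":-10,"y":-37,"z":18.5,"yaw":0,"hand":-0.5},{"x":-11,"y":-43,"z":18.5,"yaw":0,"hand":-0.5},{"x":-11.5,"y":-47.9,"z":18.5,"yaw":0,"hand":-0.5}])

```text
clock: 26.7
position: [0.4766, -0.2839, 0.1939]
ee_rot: [2.826, 1.373, -0.001]
force: [0.8, 0.2, -0.0]
width: 0.351
gripper_force: 15.0
```

apply_moves(motion=[{"x":0,"y":0,"z":0,"yaw":0,"hand":-0.5},{"x":0,"y":0,"z":-5,"yaw":0,"hand":-0.5},{"x":0,"y":0,"z":-10,"yaw":0,"hand":-0.5},{"x":0,"y":0,"z":-15,"yaw":0,"hand":-0.5},{"x":0,"y":0,"z":-17.8,"yaw":0,"hand":-0.5},{"x":0,"y":0,"z":-17.8,"yaw":0,"hand":-0.5}])

```text
clock: 27.45
position: [0.4771, -0.2797, 0.0143]
ee_rot: [-2.821, -1.375, 0.003]
force: [0.2, 0.7, 0.0]
width: 0.348
gripper_force: 15.0
```

apply_moves(motion=[{"x":0,"y":0,"z":0,"yaw":0,"hand":0},{"x":0,"y":0,"z":0,"yaw":0,"hand":0},{"x":0,"y":0,"z":0,"yaw":0,"hand":0},{"x":0,"y":0,"z":6,"yaw":0,"hand":0},{"x":0,"y":0,"z":12,"yaw":0,"hand":-1},{"x":0,"y":0,"z":18.5,"yaw":0,"hand":-1},{"x":3,"y":3.8,"z":19,"yaw":0,"hand":-1},{"x":6.5,"y":8.2,"z":19,"yaw":0,"hand":-1},{"x":10,"y":12.6,"z":19,"yaw":0,"hand":-1},{"x":14.6,"y":18.4,"z":19,"yaw":0,"hand":-1}])

```text
clock: 28.7
position: [0.617, -0.1058, 0.2067]
ee_rot: [2.825, 1.372, -0.0]
force: [0.6, -0.1, 0.1]
width: 0.004
gripper_force: 0.0
```

```bash
python3 - <<'E'
from h import *
from pin import pin
save("top","i1.png",(280,110,405,235),4.8);
pin()
print(observe()["position"],observe()["width"])
E
```

```text
top 0.42 centroid [441.2 -21.3] yaw -98.3 tip [433.4 -74.7] butt [445.6   9.1] grip c [442.1 -14.6]
scene 0.68 centroid [443.3 -18.9] yaw -96.7 tip [436.7 -75.2] butt [447.5  17.5] grip c [443.9 -12.7]
[ 0.61609218 -0.10669356  0.20593081] 0.003484907221424819
```

View pics/i1.png

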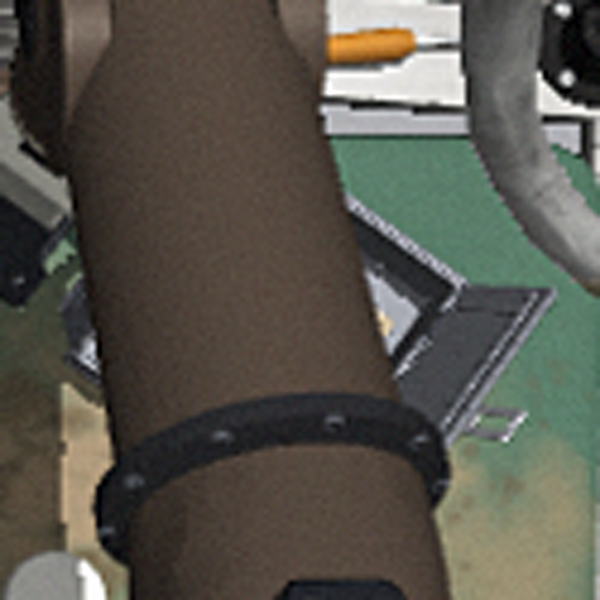

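apply_moves(motion=[{"x":0,"y":0,"z":-4,"yaw":0,"hand":-1},{"x":0,"y":0,"z":-8.1,"yaw":0,"hand":-1},{"x":-1.4,"y":-1.7,"z":-8.1,"yaw":0,"hand":-1},{"x":-2.6,"y":-3.3,"z":-8.1,"yaw":0,"hand":-1},{"x":-3.8,"y":-4.9,"z":-8.1,"yaw":0,"hand":-1},{"x":-5.1,"y":-6.4,"z":-8.1,"yaw":0,"hand":-1},{"x":-6,"y":-7.6,"z":-8.1,"yaw":0,"hand":-1},{"x":-6.9,"y":-8.8,"z":-8.8,"yaw":0,"hand":-1},{"x":-7.6,"y":-9.6,"z":-10.1,"yaw":0,"hand":-1},{"x":-8.1,"y":-10.2,"z":-11.4,"yaw":0,"hand":-1}])

```text
clock: 30.2
position: [0.5352, -0.2093, 0.0907]
ee_rot: [2.825, 1.374, -0.001]
force: [0.6, 0.3, 0.8]
width: 0.006
gripper_force: 0.8
```

apply_moves(motion=[{"x":0,"y":0,"z":-0.6,"yaw":0,"hand":-1},{"x":0,"y":0,"z":-1.2,"yaw":0,"hand":-1},{"x":0,"y":0,"z":-1.6,"yaw":0,"hand":-1},{"x":0,"y":0,"z":-1.9,"yaw":0,"hand":-1},{"x":0,"y":0,"z":-1.9,"yaw":0,"hand":-1}])

```text
clock: 30.82
position: [0.5359, -0.2081, 0.0727]
ee_rot: [-2.824, -1.375, -0.0]
force: [0.1, -0.5, 0.2]
width: 0.006
gripper_force: 0.0
```

apply_moves(motion=[{"x":0,"y":0,"z":-0.2,"yaw":0,"hand":-1},{"x":0,"y":0,"z":-0.4,"yaw":0,"hand":-1},{"x":0,"y":0,"z":-0.4,"yaw":0,"hand":-1}])

```text
clock: 31.2
position: [0.5362, -0.2082, 0.0718]
ee_rot: [2.823, 1.374, 0.001]
force: [-10.0, 3.2, 31.4]
width: 0.006
gripper_force: 16.2
```

apply_moves(motion=[{"x":0,"y":0,"z":5,"yaw":0,"hand":-1},{"x":0,"y":0,"z":10,"yaw":10,"hand":-1},{"x":0,"y":0,"z":15,"yaw":20,"hand":-1},{"x":-2,"y":-2.3,"z":16,"yaw":30,"hand":-1},{"x":-4,"y":-4.6,"z":16,"yaw":40,"hand":-1},{"x":-6,"y":-7,"z":16,"yaw":50,"hand":-1},{"x":-8,"y":-9.3,"z":16,"yaw":60,"hand":-1},{"x":-10.5,"y":-12.2,"z":16,"yaw":70,"hand":-1},{"x":-13,"y":-15,"z":16,"yaw":80,"hand":-1},{"x":-15.2,"y":-17.6,"z":16,"yaw":90,"hand":-1}])

```text
clock: 32.45
position: [0.3828, -0.3853, 0.229]
ee_rot: [1.017, 2.972, -0.0]
force: [0.3, -1.0, 0.9]
width: 0.006
gripper_force: 0.0
```

```bash
python3 - <<'E'
from h import *
a=get_image("top")[110:235,280:405]; b=get_image("scene")[85:210,235:360]
cv2.imwrite("pics/j.png",cv2.resize(np.hstack([a,b]),None,fx=3.2,fy=3.2,interpolation=cv2.INTER_CUBIC))
o=observe();print(o["position"],o["ee_rot"],o["joints"].round(2))
E
```

```text
[ 0.38043845 -0.38812574  0.22844385] [-1.02626135e+00 -2.96798822e+00  2.52180966e-03] [ 1.17  0.38 -0.63  1.73  0.25  1.12  1.37]
```

View pics/j.png

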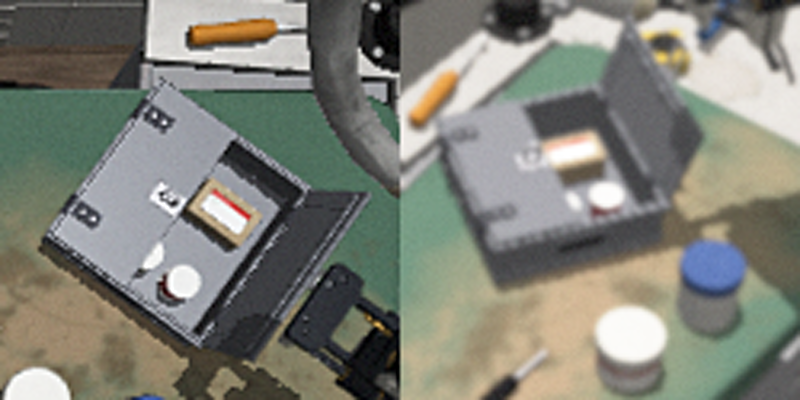

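apply_moves(motion=[{"x":0,"y":0,"z":-5,"yaw":0,"hand":-1},{"x":0,"y":0,"z":-10.3,"yaw":0,"hand":-1},{"x":1.6,"y":2,"z":-10.3,"yaw":0,"hand":-1},{"x":3.1,"y":3.9,"z":-10.3,"yaw":0,"hand":-1},{"x":4.7,"y":5.9,"z":-10.3,"yaw":0,"hand":-1},{"x":6.2,"y":7.9,"z":-10.3,"yaw":0,"hand":-1},{"x":7.4,"y":9.4,"z":-11,"yaw":0,"hand":-1},{"x":8.2,"y":10.4,"z":-12.3,"yaw":0,"hand":-1},{"x":9,"y":11.4,"z":-13.6,"yaw":0,"hand":-1},{"x":9.5,"y":12,"z":-14.6,"yaw":0,"hand":-1}])

```text
clock: 33.8
position: [0.4787, -0.2639, 0.0817]
ee_rot: [-1.025, -2.969, -0.0]
force: [-2.0, -0.6, 1.2]
width: 0.006
gripper_force: 0.7
```

apply_moves(motion=[{"x":0,"y":0,"z":-0.4,"yaw":0,"hand":-1},{"x":0,"y":0,"z":-0.8,"yaw":0,"hand":-1},{"x":0,"y":0,"z":-1.1,"yaw":0,"hand":-1},{"x":0,"y":0,"z":-1.3,"yaw":0,"hand":-1},{"x":0,"y":0,"z":-1.3,"yaw":0,"hand":-1}])

```text
clock: 34.42
position: [0.4789, -0.2647, 0.0719]
ee_rot: [1.026, 2.968, -0.002]
force: [-7.4, 4.8, 24.1]
width: 0.006
gripper_force: 12.3
```

apply_moves(motion=[{"x":0,"y":0,"z":4,"yaw":0,"hand":-1},{"x":0,"y":0,"z":9,"yaw":-10,"hand":-0.3},{"x":0,"y":0,"z":12,"yaw":-20,"hand":-0.3},{"x":0,"y":-3,"z":12,"yaw":-30,"hand":-0.3},{"x":0,"y":-6,"z":12,"yaw":-40,"hand":-0.3},{"x":0,"y":-6,"z":12,"yaw":-50,"hand":-0.3},{"x":0,"y":-6,"z":12,"yaw":-59,"hand":-0.3},{"x":0,"y":-6,"z":12,"yaw":-59,"hand":-0.3}])

```text
clock: 35.42
position: [0.4784, -0.3248, 0.1899]
ee_rot: [2.354, 2.08, -0.001]
force: [0.2, -0.4, 0.2]
width: 0.35
gripper_force: 0.0
```

```bash
cat > pinfit.py <<'E'
from h import *
from pin import pin
pin()
SHp=box(.05,.016,.016)
ms={}
for c in("top","scene"):
    R=silhouettes("lock_pin",c);i=get_image(c)
    if not R: continue
    m=R[0]["mask"];d=(i.max(2)<75)&(cv2.dilate(m.astype(np.uint8),np.ones((3,3)))>0)
    n,l,st,_=cv2.connectedComponentsWithStats(d.astype(np.uint8));k=1+st[1:,4].argmax();ms[c]=l==k;print(c,"dark px",st[k,4])
for c in [*ms,None]:
    mm=ms if c is None else {c:ms[c]}
    v,s=max((fit(SHp,mm,(.443,-.013),np.radians(y)) for y in(-90,-97,-104)),key=lambda t:t[1]);print(c,v[:2].round(1),np.degrees(v[2]/100).round(1),round(s,3))
o=observe();print(o["position"],o["ee_rot"],o["width"])
E
python3 pinfit.py; python3 - <<'E'
from h import *
a=get_image("top")[110:235,280:405]; b=get_image("scene")[85:210,235:360]
cv2.imwrite("pics/k.png",cv2.resize(np.hstack([a,b]),None,fx=3.2,fy=3.2,interpolation=cv2.INTER_CUBIC))
E
```

```text
top 0.44 centroid [441.9 -16.2] yaw -97.4 tip [438.9 -40.1] butt [445.2   8.7] grip c [442.1 -15. ]
scene 0.63 centroid [443.5 -14.4] yaw -94.9 tip [439.7 -59.2] butt [446.2  16.6] grip c [443.6 -10.9]
top dark px 67
scene dark px 50
top [441.9 -13.7] -97.0 0.868
scene [443.  -14.8] -83.5 0.516
None [441.9 -13.6] -97.0 0.676
[ 0.47866443 -0.32446036  0.18982755] [-2.35384358e+00 -2.08060381e+00 -9.04020434e-05] 0.3504261194637327
```

View pics/k.png

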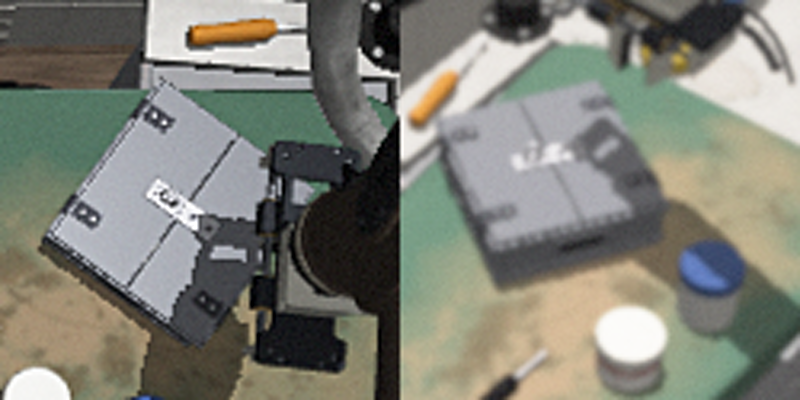

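apply_moves(motion=[{"x":-0.4,"y":5,"z":0,"yaw":0,"hand":-0.2},{"x":-1,"y":11,"z":0,"yaw":0,"hand":-0.2},{"x":-1.8,"y":17,"z":-2,"yaw":0,"hand":-0.2},{"x":-2.6,"y":23,"z":-5,"yaw":0,"hand":-0.2},{"x":-3.6,"y":29,"z":-8,"yaw":0,"hand":-0.2},{"x":-3.7,"y":31.1,"z":-10,"yaw":0,"hand":-0.2},{"x":-3.7,"y":31.1,"z":-11,"yaw":0,"hand":-0.2},{"x":-3.7,"y":31.1,"z":-11,"yaw":0,"hand":-0.2},{"x":-3.7,"y":31.1,"z":-11,"yaw":0,"hand":-0.2}])

```text
clock: 37.05
position: [0.4424, -0.0145, 0.0804]
ee_rot: [2.356, 2.077, 0.001]
force: [0.5, -1.2, 0.2]
width: 0.399
gripper_force: 0.0
```

```bash
python3 - <<'E'
from h import *
a=get_image("top")[185:235,235:295]; b=get_image("scene")[170:240,235:325]
cv2.imwrite("pics/l.png",np.hstack([cv2.resize(a,(400,333),interpolation=cv2.INTER_CUBIC),cv2.resize(b,(400,311),interpolation=cv2.INTER_CUBIC)[:311].__class__ is None and a or cv2.resize(b,(400,333),interpolation=cv2.INTER_CUBIC)]))
o=observe();print(o["position"],o["ee_rot"],o["width"])
E
```

```text
[ 0.44236229 -0.01438214  0.08044715] [2.35583069e+00 2.07674921e+00 1.21989542e-03] 0.40064926856144284
```

View pics/l.png

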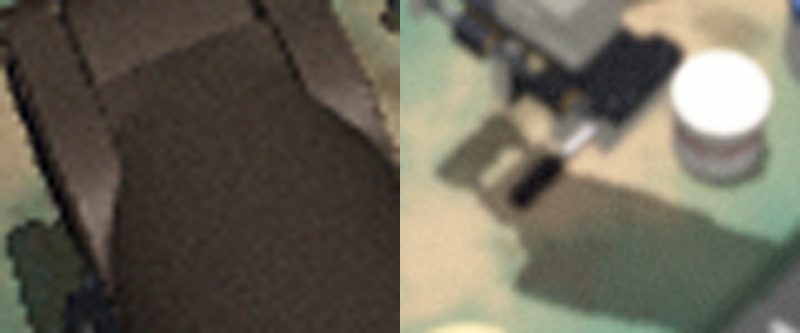

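apply_moves(motion=[{"x":0,"y":0,"z":-4,"yaw":0,"hand":-0.2},{"x":0,"y":0,"z":-7.5,"yaw":0,"hand":-0.2},{"x":0,"y":0,"z":-7.5,"yaw":0,"hand":-0.2},{"x":0,"y":0,"z":-7.5,"yaw":0,"hand":-1},{"x":0,"y":0,"z":-7.5,"yaw":0,"hand":-1},{"x":0,"y":0,"z":-7.5,"yaw":0,"hand":-1},{"x":0,"y":0,"z":-7.5,"yaw":0,"hand":-1}], newtons=25)

```text
clock: 38.02
position: [0.4428, -0.0135, 0.006]
ee_rot: [2.353, 2.078, 0.003]
force: [-1.3, -0.5, 10.2]
width: 0.17
gripper_force: 25.0
```

apply_moves(motion=[{"x":0,"y":0,"z":4,"yaw":0,"hand":-1},{"x":0,"y":0,"z":9,"yaw":0,"hand":-1},{"x":0,"y":0,"z":12,"yaw":0,"hand":-1},{"x":0,"y":0,"z":12,"yaw":0,"hand":-1},{"x":0,"y":0,"z":12,"yaw":0,"hand":-1}])

```text
clock: 38.65
position: [0.4413, -0.0137, 0.1245]
ee_rot: [2.355, 2.079, -0.001]
force: [-0.2, -0.5, -1.0]
width: 0.172
gripper_force: 25.0
```

```bash
python3 - <<'E'
from h import *
B=np.vstack([box(.2,.192,.066),box(.204,.192,.006)+[0,0,.066]])
ims={c:get_image(c) for c in("top","scene")};ms={}
for c in ims:
    R=silhouettes("tote",c);print(c,[(round(r["p"],2),np.round(r["rect"]).tolist(),int(r["mask"].sum())) for r in R]); ms[c]=R[0]["mask"]
for mm in ({"top":ms["top"]},{"scene":ms["scene"]},ms):
    v,s=fit(B,mm,(.548,-.2726),np.radians(-38.3));print(list(mm),v[:2].round(1),np.degrees(v[2]/100).round(2),round(s,3))
t=ims["top"][122:222,290:390];
cv2.imwrite("pics/m.png",cv2.resize(t,None,fx=6,fy=6,interpolation=cv2.INTER_CUBIC))
cv2.imwrite("pics/ms.png",ims["scene"])
np.save("tm.npy",[ms["top"],ms["scene"]]); np.save("ims.npy",[ims["top"],ims["scene"]])
o=observe();print(o["position"],o["ee_rot"],o["width"])
E
```

```text
top [(0.95, [294.0, 136.0, 375.0, 218.0], 3801)]
scene [(0.94, [246.0, 110.0, 318.0, 169.0], 1509)]
['top'] [ 547.9 -275.7] -37.45 0.956
['scene'] [ 548.8 -272.5] -36.3 0.463
['top', 'scene'] [ 549.5 -274.3] -37.12 0.707
[ 0.4410479  -0.01338046  0.12390109] [-2.35341346e+00 -2.07900293e+00  2.05435120e-03] 0.17020469277405925
```

View pics/m.png

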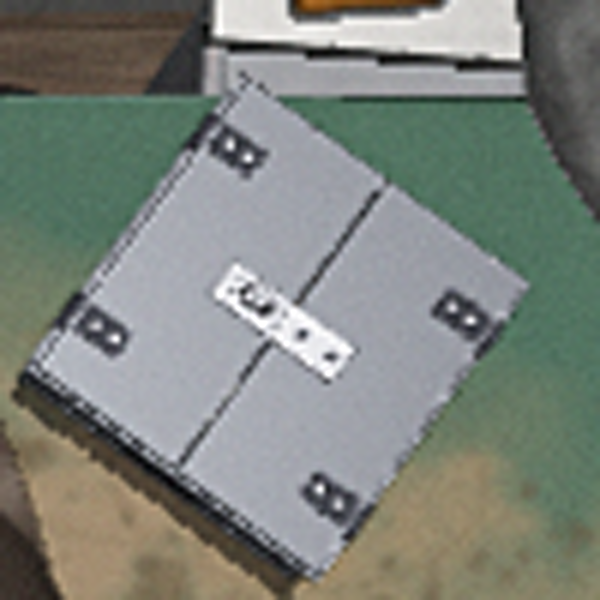

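```bash
python3 - <<'E'
from h import *
from scipy.optimize import least_squares
P=[(-.102,.096,.072),(.102,.096,.072),(.102,-.096,.072),(-.102,-.096,.072),(-.102,0,.072),(.102,0,.072)]
q=(np.array([(33,370),(243,75),(527,285),(318,578),(182,465),(383,190)])+.5)/6-.5+[290,122]
def W(v,p): c,s=np.cos(v[2]),np.sin(v[2]);return [v[0]+c*p[0]-s*p[1],v[1]+s*p[0]+c*p[1],p[2]]
r=least_squares(lambda v:np.ravel([px("top",W(v,p))-u for p,u in zip(P,q)]),[.548,-.273,-.66])
print(r.x[:2]*1000,np.degrees(r.x[2]),r.fun.round(2))
u=(np.array([262,298])+.5)/6-.5+[290,122]
print("staple top at z.097",at("top",*u,.097),"z.085",at("top",*u,.085))
print("eye from fit",W(r.x,(0,.02,.082)), "px of staple",px("top",W(r.x,(0,.02,.097))),u)
E
```

```text
[ 548.20102981 -274.46901804] -37.21078386047989 [ 0.32 -0.07  0.64  1.03 -0.15 -0.44 -0.18 -0.33 -1.1   1.24  0.5  -1.43]
staple top at z.097 [ 0.55983094 -0.25805543  0.097     ] z.085 [ 0.56180898 -0.26095697  0.085     ]
eye from fit [np.float64(0.5602960102513406), np.float64(-0.25854069584402256), 0.082] px of staple [333.39294792 171.1080446 ] [333.25 171.25]
```

apply_moves(motion=[{"x":0.3,"y":-2,"z":1,"yaw":9,"hand":-1},{"x":0.7,"y":-4,"z":1,"yaw":18,"hand":-1},{"x":1.2,"y":-7,"z":1,"yaw":27,"hand":-1},{"x":1.7,"y":-10,"z":1,"yaw":36,"hand":-1},{"x":2.4,"y":-13,"z":1,"yaw":45,"hand":-1},{"x":2.9,"y":-16,"z":1,"yaw":54,"hand":-1},{"x":3.2,"y":-17.8,"z":0,"yaw":59.7,"hand":-1},{"x":3.2,"y":-17.8,"z":-3.5,"yaw":59.7,"hand":-1},{"x":3.2,"y":-17.8,"z":-3.9,"yaw":59.7,"hand":-1},{"x":3.2,"y":-17.8,"z":-3.9,"yaw":59.7,"hand":-1}])

```text
clock: 40.1
position: [0.4737, -0.1908, 0.0858]
ee_rot: [-1.006, -2.975, -0.001]
force: [0.3, -0.1, -0.1]
width: 0.174
gripper_force: 25.0
```

```bash
python3 - <<'E'
from h import *
a=get_image("top")[140:200,290:365]; b=get_image("scene")[105:165,245:320]
cv2.imwrite("pics/n.png",np.hstack([cv2.resize(x,None,fx=5.3,fy=5.3,interpolation=cv2.INTER_CUBIC) for x in(a,b)]))
o=observe();print(o["position"],o["ee_rot"],np.degrees(2*np.arctan2(o["ee_rot"][1],o["ee_rot"][0]))%180-90,o["force"])
p=o["position"]; a=np.array([.794,-.607,0]);h=np.array([0,0,1.])
for c in("top","scene"):
  for n,P in(("tip",np.r_[p[:2],.087]+.075*a),("neck",np.r_[p[:2],.087]+.025*a),("eye",[.5601,-.2585,.082]),("staple top",[.5601,-.2585,.097])):
    o0={"top":(290,140),"scene":(245,105)}[c];print(c,n,((px(c,P)-o0+.5)*5.3-.5).round(0)+[0 if c=="top" else 397,0])
E
```

```text
[ 0.47440961 -0.19104998  0.08672268] [1.00567566e+00 2.97509513e+00 2.09591235e-04] 52.64626118326754 [-0.69500555 -0.15007192 -0.15645081]
top tip [195. 212.]
top neck [148. 276.]
top eye [226. 171.]
top staple top [232. 167.]
scene tip [584. 179.]
scene neck [611. 232.]
scene eye [568. 149.]
scene staple top [569. 133.]
```

View pics/n.png

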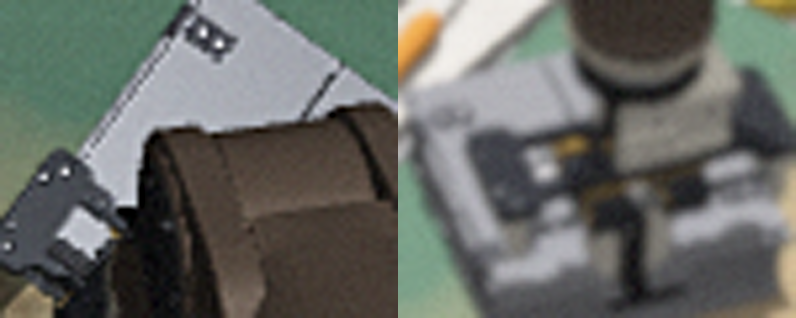

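apply_moves(motion=[{"x":-0.1,"y":-0.13,"z":-0.5,"yaw":0,"hand":-1},{"x":-0.1,"y":-0.13,"z":-0.7,"yaw":0,"hand":-1},{"x":0.7,"y":-0.74,"z":-0.7,"yaw":0,"hand":-1},{"x":1.49,"y":-1.34,"z":-0.7,"yaw":0,"hand":-1},{"x":2.28,"y":-1.95,"z":-0.7,"yaw":0,"hand":-1},{"x":2.68,"y":-2.25,"z":-0.7,"yaw":0,"hand":-1},{"x":3.08,"y":-2.56,"z":-0.7,"yaw":0,"hand":-1},{"x":3.47,"y":-2.86,"z":-0.7,"yaw":0,"hand":-1},{"x":3.47,"y":-2.86,"z":-0.7,"yaw":0,"hand":-1}])

```text
clock: 41.32
position: [0.5087, -0.2202, 0.0788]
ee_rot: [1.007, 2.976, 0.0]
force: [-0.8, -0.5, -0.3]
width: 0.167
gripper_force: 25.0
```

apply_moves(motion=[{"x":0.4,"y":-0.3,"z":0,"yaw":0,"hand":-1},{"x":0.8,"y":-0.61,"z":0,"yaw":0,"hand":-1},{"x":1.19,"y":-0.91,"z":0,"yaw":0,"hand":-1},{"x":1.59,"y":-1.21,"z":0,"yaw":0,"hand":-1},{"x":1.9,"y":-1.46,"z":0,"yaw":0,"hand":-1},{"x":2.06,"y":-1.58,"z":0,"yaw":0,"hand":-1},{"x":2.06,"y":-1.58,"z":0,"yaw":0,"hand":-1}])

```text
clock: 42.2
position: [0.5291, -0.2358, 0.0788]
ee_rot: [-1.007, -2.976, -0.0]
force: [-0.4, -0.3, -0.7]
width: 0.172
gripper_force: 25.0
```

apply_moves(motion=[{"x":0.16,"y":-0.12,"z":0,"yaw":0,"hand":-1},{"x":0.3,"y":-0.23,"z":0,"yaw":0,"hand":-1},{"x":0.3,"y":-0.23,"z":0,"yaw":0,"hand":-1}])

```text
clock: 42.58
position: [0.5321, -0.2382, 0.0789]
ee_rot: [1.007, 2.976, -0.0]
force: [0.2, 0.2, -1.2]
width: 0.174
gripper_force: 25.0
```

apply_moves(motion=[{"x":0.16,"y":-0.12,"z":0,"yaw":0,"hand":-1},{"x":0.32,"y":-0.24,"z":0,"yaw":0,"hand":-1},{"x":0.32,"y":-0.24,"z":0,"yaw":0,"hand":-1}])

```text
clock: 42.95
position: [0.5336, -0.2392, 0.0785]
ee_rot: [-1.005, -2.972, -0.0]
force: [-6.9, 3.6, 4.7]
width: 0.173
gripper_force: 25.0
```

apply_moves(motion=[{"x":-0.15,"y":0.11,"z":-0.05,"yaw":0,"hand":-1},{"x":-0.15,"y":0.11,"z":-0.05,"yaw":0,"hand":-0.4},{"x":-0.15,"y":0.11,"z":-0.05,"yaw":0,"hand":-0.2},{"x":-0.15,"y":0.11,"z":-0.05,"yaw":0,"hand":-0.2},{"x":-0.15,"y":0.11,"z":2,"yaw":0,"hand":-0.2},{"x":-0.15,"y":0.11,"z":7,"yaw":0,"hand":-0.2},{"x":-2,"y":0.11,"z":12,"yaw":0,"hand":-0.2},{"x":-6,"y":-5,"z":13,"yaw":0,"hand":-0.2},{"x":-10,"y":-10,"z":13,"yaw":0,"hand":-0.2},{"x":-14,"y":-15,"z":13,"yaw":0,"hand":-0.2}])

```text
clock: 44.2
position: [0.398, -0.3873, 0.2094]
ee_rot: [1.006, 2.975, -0.001]
force: [1.0, -1.0, 0.3]
width: 0.401
gripper_force: 0.0
```

apply_moves(motion=[{"x":0,"y":-6,"z":0,"yaw":0,"hand":-0.2},{"x":0,"y":-11,"z":0,"yaw":0,"hand":-0.2}])

```text
clock: 44.45
position: [0.3978, -0.4985, 0.2091]
ee_rot: [1.01, 2.974, -0.002]
force: [0.6, 0.4, -0.0]
width: 0.398
gripper_force: 0.0
```

```bash
python3 - <<'E'
from h import *
a=get_image("top")[140:200,290:365]; b=get_image("scene")[105:165,245:320]
cv2.imwrite("pics/o.png",np.hstack([cv2.resize(x,None,fx=5.3,fy=5.3,interpolation=cv2.INTER_CUBIC) for x in(a,b)]))
ax=np.array([.794,-.607,0]);e=np.array([.5601,-.2585,.08])
for c,o0,f in(("top",(290,140),0),("scene",(245,105),397)):
  for s in(-.0615,-.0115,0,.0385): print(c,s,((px(c,e+s*ax)-o0+.5)*5.3-.5).round(0)+[f,0])
print(observe()["position"])
E
```

```text
top -0.0615 [169. 250.]
top -0.0115 [215. 186.]
top 0 [226. 172.]
top 0.0385 [261. 123.]
scene -0.0615 [601. 215.]
scene -0.0115 [574. 163.]
scene 0 [568. 152.]
scene 0.0385 [548. 114.]
[ 0.39635313 -0.50208801  0.20778089]
```

View pics/o.png

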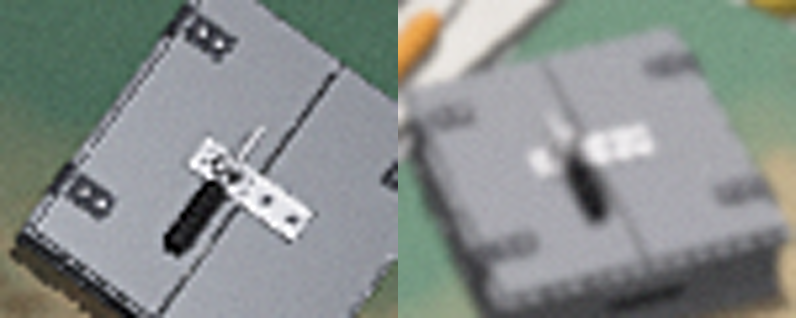

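The picture shows the grip ending at the tongue at (215,185) and the rod coming out past the staple to (262,127). Both positions match the prediction.

```bash
python3 -c "
from cell import *
print(sign_off())"
```

```text
the job is handed in; nothing more can be done
None
```

All three reels, the small button pot and the thread box are in the tote, both leaves are shut with the staple through the slot, and the pin is through the staple up to its grip; I handed the job in at about 45 s on the robot's clock, and the hand-in returned no verdict.

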